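Jog the drilled template to its stop and pin it

ROBOT

A 7-joint arm with a two-finger parallel gripper is mounted at the origin on a cart in front of the work surface, level with it; the furniture and walls round the work are solid. World frame = base frame: x ahead of the robot, y to its left, z up, the work surface at z = 0. Lengths are in m, angles in rad, forces in N, time in s.
With the tool pointing down it reaches from about 0.425 to 0.925 m from the base axis. Payload 6.8 kg.
Tool frame: the origin (TCP) lies midway between the tips of the shut fingers; the grasp point (between the pads) lies bot.grip_point_offset behind it (bot.grip_point_offset is the distance from the TCP to the grasp point, in m); z points along the fingers, y is the line along which they close (so a half turn about z gives the same grasp; the last joint's range is limited). The gripper opens to 85 mm and grips with 20 to 120 N. Pads are 22 mm wide; open, the fingers measure 114 mm over their backs; the gripper's body (76 mm by 85 mm) begins 54 mm behind the grasp point. The pads swing forward as they close: fully open they stand 13 mm farther back than shut.
Start: joints at [-0.108, 0.477, 0.022, 1.555, -0.011, 1.109, -0.083], TCP at [0.675, 0, 0.231] pointing down, gripper open.
Joint ranges: [-2.96, 2.96], [-0.34, 2.1], [-1.41, 1.46], [0.24, 2.44], [-1.37, 4.51], [0.17, 1.92], [-2.96, 2.96]. Speed limits (rad/s): [2.39, 2.39, 3.14, 3.14, 3.14, 3.14, 3.14].

INTERFACE

Orientations are given as a unit quaternion [w, x, y, z].
In Python, from station import get_obs, cams, job, bot gives the robot as it stands.
- The arm moves only by the tool arm_command, never from a script. Its argument "rows" is a list that holds one entry, the list of rows, each a list of 5 numbers: the finger opening in mm, from 0 to 85.4, then the shift along the world's x, y, z in units of 60 mm (1.0 is 60 mm), then the turn about the world's z in units of 0.08 rad (1.0 is 0.08 rad). In form: [[[grip, x, y, z, turn], ...]]. A call has exactly 10 rows; each row shifts and turns the commanded pose from where the row before left it; what a row does not reach is not made up. A row lasts 1/8 s, in which the tool goes at most 62.5 mm and 10.7 degrees, less where a joint would pass 70% of its speed; a pose out of reach is approached as far as the arm can. A call with a number of a shift or a turn outside -1 to 1 is refused whole. A call with a gripper value outside its range is refused whole. The fingers move at their own pace and stop on an object; "newtons" is the grip in N (left out, the last holds). Time passes only in rows, so rows that do not move let the fingers close, or fill a call up. It gives the time, the measured TCP pose, the force, the opening and the grip force at its end, in the units of the state.
- get_obs(): the state, without advancing time (a new reading comes with each control period).
- cams.read_camera(name): name is "scene" or "side" or "wrist"; returns the picture (400x640x3 uint8, red, green, blue); there is no depth.
- cams.camera_params(name): a dict with "K" (3x3 intrinsics, pixels), "k1" (the pictures are not rectified: a ray, as slopes to the right and down, at radius r is drawn at 1 + k1 r^2 times it, then the intrinsics apply), "extrinsics" (4x4, takes a point from camera to world coordinates). Camera axes: x right, y down, z forward; pixel columns grow to the right and rows downward; lengths in m; the calibration is good to about 2 mm. A picture is of the moment at which its call begins: read the wrist's pose just before it. camera_params takes no time and is no camera call; for the wrist camera it gives the pose at the moment of the call.
- job.hand_in(): hands the job in; it is judged then, once.
The state is a dict: "t": time; "q": joint angles; "joint_vel": joint speeds; "joint_torque": joint torques, N m; "eef_pos": TCP position; "tool_rot": TCP orientation; "contact_force": force on the tool from outside, world axes, zero at the start; "torque": the same for the moment, N m; "gripper_width": opening from 0.0 (shut) to 1.0 (fully open); "grasp_force": force on a finger pad.
Only numpy, scipy, OpenCV 4.12 (cv2) and the standard library are available. Lean on these libraries where they do the work, as an engineer would, in place of code of your own. Each camera call takes 0.05 s, during which the arm holds its last target. There are 200 camera calls.

TASK

On the sloping jig, push the stick all the way over to the side where the plate with the hole lies, hold it there for about a second so that the pusher brings that plate up against its outer stop, then let the stick spring back to the centre and let go of it. Then take the long plain pin from the rack and push it fully home, square to the slope, through the plate's hole into the hole in the bed beneath, and let go. Move the drilled plate only by means of the stick, and leave the undrilled plate, the other two pins and everything else on the bench where they are.

Things in the scene. Friction and masses are not known exactly. Their poses are not given: they have to be found in the camera images.
- jig: Wooden jig fixed to the bench, 225 x 256 mm: a bed sloping up at 30 degrees, left (+y) and right (-y) bay, dark ledge below, dark stop 18 mm high along each outer side (inner faces y +-112 mm), aluminium pusher arm between the bays. Origin on the bench; x level, away from the stick, y left, z up. Bed surface from x -60, z 81 to x 66, z 154 mm. Grey stick housing in front, 110 mm wide (y).
- bed_hole_left (a point): Mouth of the left bay's bed hole, round, 18 mm wide, 26 mm deep, square to the bed (in the jig frame x -6, y +72, z 112 mm); hidden by the plate. Its axes are those of the jig; the hole's axis is the bed's normal (-sin 30, 0, cos 30) in the jig frame.
- bed_hole_right (a point): The same for the right bay, at x -6, y -72, z 112 mm.
- stick (a joint): Tilt of the spring-centred stick, rad: 0 centred, positive towards the jig's +y (left), limits +-0.54. It turns about a line parallel to the bed's up-slope direction (cos 30, 0, sin 30 in the jig frame). Full tilt takes about 6 N at the knob, up to 14 N with the plate clamped. Its pusher arm swings to the same side; the plate is home at about 0.42 rad, the rest loads a spring. Let go, it springs back; the plate stays.
- stick_knob (a point): Middle of the stick's black knob (34 mm wide, from 26 mm below to 18 mm above the point, along the stick). Centred, the stick stands square to the bed, leaning 30 degrees towards the robot side; z axis: up the stick. The pivot lies 118 mm below the point along the stick, in the jig frame at x -77, y 0, z 21 mm. An 11 mm steel rod below; the pusher arm starts 40 mm below the point.
- template: The drilled plywood plate, 100 mm (up-slope) x 80 mm x 18 mm thick, loose in the left or right bay, on the lower ledge; an 18 mm hole through its middle. Origin: centre of its underside, axes parallel to the jig's (not sloped). At its stop the origin is at y +72 or -72 mm in the jig frame, over the bed hole; at the start 10 to 20 mm nearer the middle.
- template_hole (a point): Centre of the hole's mouth in the upper face of the drilled plate (chamfered 2 mm). z axis: out of the hole, square to the bed. From here a pin goes in 44 mm: 18 mm of plate and 26 mm of bed.
- blank: The undrilled plywood plate, same size, in the other bay; same origin and axes as the drilled one.
- pin_rack: Wooden block fixed to the bench, 200 x 60 x 40 mm, with three 16 mm holes 34 mm deep in a row along its x axis, at x -65, 0 and 65 mm; one pin stands in each, in any order. Origin: centre of its underside.
- pin_center (a point): Middle of the long plain steel pin: 14 mm thick over its whole length, 140 mm long, 90 g, tapered over the lowest 8 mm to 9 mm. z axis towards its blunt top. It stands upright in the rack, its top at 146 mm above the bench; it may lean up to 3 degrees.
- pin_tip (a point): Centre of the pin's tapered lower end, 70 mm from its middle; same axes.
- stepped_pin_center (a point): Middle of another steel pin, 140 mm long, with a 14 mm foot of 36 mm but 24 mm thick above: does not pass the hole.
- short_pin_center (a point): Middle of the short steel pin, 14 mm thick and 85 mm long: too short.
- glue_bottle: White glue bottle with red spout, 58 mm wide, 226 mm tall, standing. Origin: centre of its underside.
- neck_block: Bevelled maple block 48 x 188 x 26 mm (long side along own y). Origin: centre of its underside.
- caul_b: Small dark notched caul 21 x 98 x 25 mm (long side along own y). Origin: centre of its underside.
- tape_roll: Yellow tape roll, 50 mm wide, 19 mm high, lying flat. Origin: centre of its underside.
- wax_cylinder: Pale rounded cylinder 80 mm wide, 159 mm tall, standing. Origin: centre of its underside.

How it is judged:
By the outcome, as a careful person would: the job done as asked, in the order asked, and still so for the second after the job is handed in, with the robot touching nothing.
It also fails if it takes over 67 s, if anything falls off the work surface, if the arm or the gripper's body presses on something with over 40 N, if the wrist force passes 120 N, or if a joint passes its speed limit or range.

## Working session

There is one attempt and no reset: what is moved stays moved. The work goes in short steps, Python scripts to look and compute and a tool call to move; the robot and the scene stay as the last step left them, time stands still between calls to the robot, and variables do not carry over. Pictures are saved under pics/ and viewed, at most 10 in all, crops included, and the job is handed in when it is done.

Besides the shell and the picture viewer there is one more tool, called after "Call:" as a command line: name --argument value ..., lists and objects as JSON in quotes. arm_command: Moves the arm, as the interface text tells. Its arguments: {"type":"object","properties":{"rows":{"type":"array"},"newtons":{"type":"number"}},"required":["rows"]}

```bash
ls; mkdir -p pics
python3 - <<'E'
from station import get_obs, cams, job, bot
import cv2,numpy as np
print(bot.grip_point_offset, get_obs())
for n in ["scene","side","wrist"]:
    p=cams.camera_params(n); print(n,p["K"],p["k1"],np.round(p["extrinsics"],4))
    im=cams.read_camera(n)[:,:,::-1]; cv2.imwrite(f"pics/{n}0.png",im)
E
```

```text
pics
0.0187 {'t': 0.0, 'q': array([-0.10811276,  0.47779689,  0.02234901,  1.55646166, -0.01149625,
        1.1092928 , -0.08307046]), 'joint_vel': array([0.00037881, 0.00145909, 0.00048336, 0.00092749, 0.00127261,
       0.00148344, 0.001141  ]), 'joint_torque': array([-5.45967814e-04, -5.96443820e+01,  1.60769675e+00, -2.81194621e+01,
        1.24063640e-02,  9.39900521e-03,  2.20753498e-05]), 'eef_pos': array([ 6.74404483e-01, -1.35880285e-05,  2.30323738e-01]), 'tool_rot': array([-5.94302922e-04,  7.07086254e-01,  7.07126716e-01, -6.95957096e-04]), 'contact_force': array([-0.6864021 , -0.08856096,  0.05347651]), 'torque': array([ 0.04773875,  0.01396996, -0.00076148]), 'grasp_force': 0.0, 'gripper_width': 0.9976346981542452}
scene [[414.10032033   0.         318.36649353]
 [  0.         414.10032033 190.30940366]
 [  0.           0.           1.        ]] -0.0835962715352371 [[-0.4805 -0.6321  0.6079 -0.1655]
 [-0.8769  0.3596 -0.3191  0.4305]
 [-0.0169 -0.6864 -0.727   0.9922]
 [ 0.      0.      0.      1.    ]]
side [[371.55422845   0.         320.22275925]
 [  0.         371.55422845 195.90395638]
 [  0.           0.           1.        ]] 0.01836422356913452 [[-8.543e-01 -3.455e-01  3.883e-01  1.190e-01]
 [-5.197e-01  5.674e-01 -6.387e-01  7.694e-01]
 [ 3.000e-04 -7.475e-01 -6.643e-01  8.561e-01]
 [ 0.000e+00  0.000e+00  0.000e+00  1.000e+00]]
wrist [[323.26290865   0.         319.14568089]
 [  0.         323.26290865 196.2969658 ]
 [  0.           0.           1.        ]] -0.036915631397218394 [[ 1.000e+00  5.000e-04 -2.400e-03  6.756e-01]
 [-3.000e-04 -9.467e-01 -3.221e-01  8.290e-02]
 [-2.400e-03  3.221e-01 -9.467e-01  3.738e-01]
 [ 0.000e+00  0.000e+00  0.000e+00  1.000e+00]]
```

View pics/scene0.png

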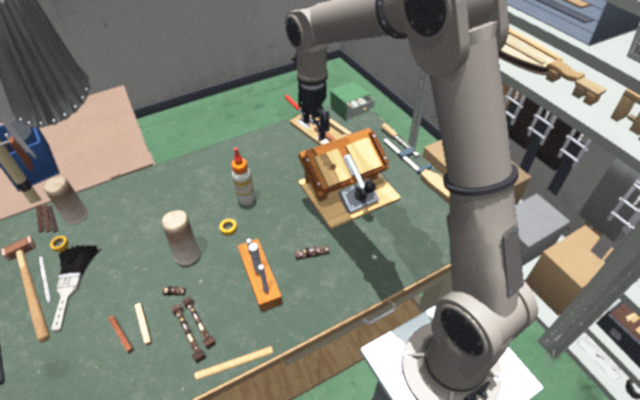

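View pics/side0.png

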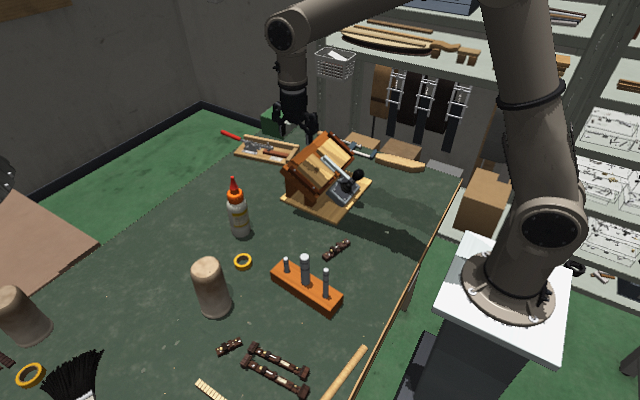

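View pics/wrist0.png

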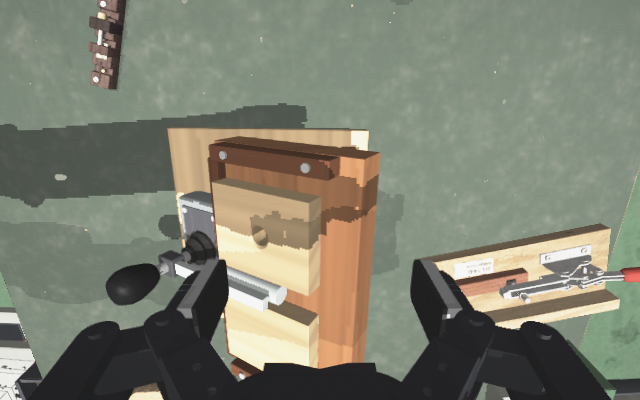

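```bash
cat > h.py <<'E'
import numpy as np, cv2
from station import get_obs, cams, job, bot
def proj(P,c):
    E=np.linalg.inv(c["extrinsics"]); p=np.atleast_2d(P)@E[:3,:3].T+E[:3,3]
    s=p[:,:2]/p[:,2:]; s=s*(1+c["k1"]*(s**2).sum(1,keepdims=True)); K=c["K"]
    return s*[K[0,0],K[1,1]]+[K[0,2],K[1,2]]
def ray(uv,c):
    s=cv2.undistortPoints(np.array([[uv]],float),c["K"],np.array([c["k1"],0,0,0]))[0,0]
    E=c["extrinsics"]; return E[:3,3],E[:3,:3]@np.array([s[0],s[1],1.])
def onz(uv,c,z):
    o,d=ray(uv,c); return o+d*(z-o[2])/d[2]
def tri(obs):
    A=np.zeros((3,3));b=np.zeros(3)
    for uv,c in obs:
        o,d=ray(uv,c); d=d/np.linalg.norm(d); M=np.eye(3)-np.outer(d,d); A+=M;b+=M@o
    return np.linalg.solve(A,b)
E
python3 - <<'E'
from h import *
w=cv2.imread("pics/wrist0.png")[110:400,140:400]; s=cv2.imread("pics/side0.png")[240:320,265:350]; c=cv2.imread("pics/scene0.png")[230:310,230:290]
o=np.zeros((580,780,3),np.uint8); o[:,:520]=cv2.resize(w,None,fx=2,fy=2,interpolation=cv2.INTER_CUBIC)
o[:240,525:]=cv2.resize(s,None,fx=3,fy=3,interpolation=cv2.INTER_CUBIC)
o[250:490,525:705]=cv2.resize(c,None,fx=3,fy=3,interpolation=cv2.INTER_CUBIC)
cv2.imwrite("pics/crop0.png",o)
E
```

```text
(no output)
```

View pics/crop0.png

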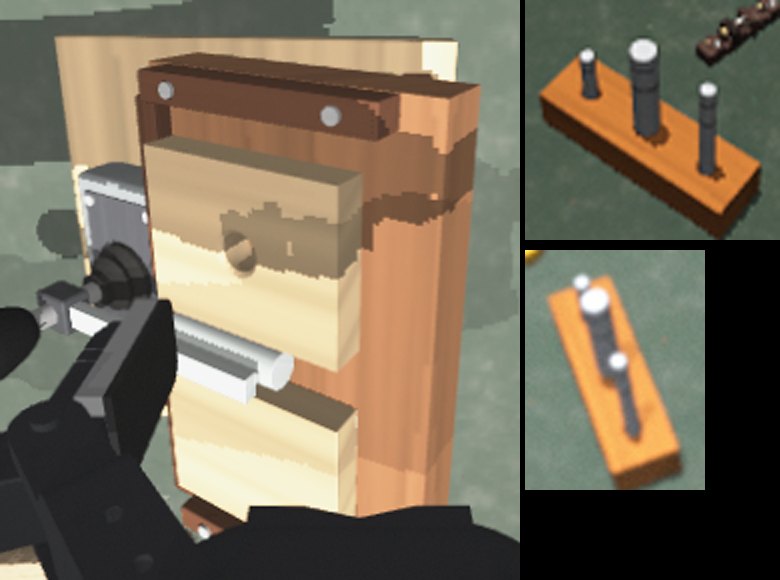

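Run:
```python
from h import *
from scipy.optimize import least_squares
C={n:cams.camera_params(n) for n in ["scene","side","wrist"]}
s3,c3=.5,np.sqrt(3)/2
def face(u,y): return np.array([-15+u*c3,y,127.6+u*s3])/1e3
knob=np.array([-77-118*.5,0,21+118*c3])/1e3
W=[(213,184),(309,203.5),(308.5,296),(260,236),(225,312.5),(307.5,327.5)]
def pts(v):
    x,y,a,yt,yb=v
    J=np.array([face(-50,yt+40),face(50,yt+40),face(50,yt-40),face(0,yt),face(-50,yb+40),face(50,yb+40),knob])
    R=np.array([[np.cos(a),-np.sin(a),0],[np.sin(a),np.cos(a),0],[0,0,1]])
    return J@R.T+[x,y,0]
def tot(v): 
    v=np.array(v)*[1,1,1,1e3,1e3]; x,y,a,yt,yb=v
    return v
def f(v):
    P=[v[0],v[1],v[2],v[3]*1e3,v[4]*1e3]; P=pts(P)
    return np.r_[(proj(P[:6],C["wrist"])-W).ravel(),(proj(P[6],C["wrist"])-[133,284]).ravel()*.3,(proj(P[6],C["side"])-[357,175]).ravel(),(proj(P[6],C["scene"])-[367,187]).ravel()]
r=least_squares(f,[.63,.07,0,.06,-.06],x_scale=[.1,.1,.3,.05,.05]); print(r.x,np.round(r.fun,1))
P=pts([r.x[0],r.x[1],r.x[2],r.x[3]*1e3,r.x[4]*1e3]); print(np.round(P,4))
print("pin top",tri([((326,270),C["side"]),((261.3,267),C["scene"])]),onz((326,270),C["side"],.146),onz((261.3,267),C["scene"],.146))
for n in("side","scene"):
    im=cv2.imread(f"pics/{n}0.png"); h=cv2.cvtColor(im,cv2.COLOR_BGR2HSV)
    m=cv2.inRange(h,(5,150,150),(18,255,255)); x0,x1,y0,y1=(265,350,240,320) if n=="side" else(230,290,230,310)
    mm=np.zeros_like(m); mm[y0:y1,x0:x1]=m[y0:y1,x0:x1]
    q=np.argwhere(mm)[:,::-1]; w=np.array([onz(p,C[n],.04)[:2] for p in q]); print(n,cv2.minAreaRect((w*1000).astype(np.float32)))
```

```text
[ 0.63927497 -0.08160093  0.0141418   0.04390101 -0.07876513] [ -2.    0.5  -1.8  -0.9   1.3  -0.7  -1.8   1.7   1.2 -11.1   3.5   9.7
  -0.4  -1.2  -0.7  -0.8   0.9  -0.5]
[[ 0.5798  0.0015  0.1026]
 [ 0.6664  0.0027  0.1526]
 [ 0.6675 -0.0773  0.1526]
 [ 0.6237 -0.0379  0.1276]
 [ 0.5815 -0.1212  0.1026]
 [ 0.6681 -0.12    0.1526]
 [ 0.5033 -0.0835  0.1232]]
pin top [0.38843256 0.30056636 0.14278837] [0.38637892 0.30335796 0.146     ] [0.38731394 0.30062069 0.146     ]
side ((452.58843994140625, 295.54547119140625), (60.25010681152344, 199.25596618652344), 84.34550476074219)
scene ((451.9363098144531, 296.04400634765625), (59.30890655517578, 199.3948211669922), 84.50899505615234)
```

Run:
```python
from h import *
from scipy.optimize import least_squares
C={n:cams.camera_params(n) for n in ["scene","side","wrist"]}
C["wrist"]=dict(C["wrist"])
s3,c3=.5,np.sqrt(3)/2
def face(u,y): return np.array([-.015+u*c3,y,.1276+u*s3])
knob=np.array([-77-118*.5,0,21+118*c3])/1e3
W=[(213,184),(309,203.5),(308.5,296),(260,236)]
def pts(v):
    x,y,a,yt=v
    J=np.array([face(-.05,yt+.04),face(.05,yt+.04),face(.05,yt-.04),face(0,yt),knob])
    R=np.array([[np.cos(a),-np.sin(a),0],[np.sin(a),np.cos(a),0],[0,0,1]])
    return J@R.T+[x,y,0]
def f(v):
    P=pts(v)
    return np.r_[(proj(P[:4],C["wrist"])-W).ravel(),(proj(P[4],C["wrist"])-[133,284]).ravel()*.3,(proj(P[4],C["side"])-[357,175]).ravel(),(proj(P[4],C["scene"])-[367,187]).ravel()]
r=least_squares(f,[.63,-.07,0,.06]); print(r.x,np.round(r.fun,1)); print(np.round(pts(r.x),4))
for n,q in (("side",(357,175)),("scene",(367,187)),("wrist",(133,284))): print(n,onz(q,C[n],.123))
```

```text
[ 0.63888927 -0.08471858 -0.00915564  0.04704618] [-0.4 -1.   0.4 -0.1  1.  -0.  -1.   1.3 -0.6 -1.2 -0.6 -0.7  1.  -0.4]
[[ 0.5814  0.0029  0.1026]
 [ 0.668   0.0021  0.1526]
 [ 0.6673 -0.0779  0.1526]
 [ 0.6243 -0.0375  0.1276]
 [ 0.5029 -0.0835  0.1232]]
side [ 0.49980816 -0.08132426  0.123     ]
scene [ 0.50305245 -0.0801646   0.123     ]
wrist [ 0.50368577 -0.08789509  0.123     ]
```

Call:
arm_command --rows '[[[0,-0.56,-0.48,0,0],[0,-0.56,-0.48,0,0],[0,-0.57,-0.48,0,0],[0,-0.57,-0.49,0,0],[0,-0.57,-0.49,0,0],[0,0,0,-0.5,0],[0,0,0,-0.5,0],[0,0,0,-0.5,0],[0,0,0,-0.5,0],[0,0,0,0,0]]]' --newtons 60

```text
t: 1.4
eef_pos: [0.5033, -0.1448, 0.1094]
tool_rot: [-0.002, 0.707, 0.707, -0.001]
contact_force: [-0.9, -0.0, 0.7]
gripper_width: 0.003
grasp_force: 0.0
```

Call:
arm_command --rows '[[[0,0.03,0.2,-0.02,0],[0,0,0.2,-0.02,0],[0,0,0.2,-0.02,0],[0,0.03,0.2,-0.02,0],[0,0,0.15,0,0],[0,0,0.15,0,0],[0,0,0.1,0,0],[0,0,0,0,0],[0,0,0,0,0],[0,0,0,0,0]]]'

```text
t: 2.65
eef_pos: [0.5093, -0.0743, 0.1065]
tool_rot: [0.001, 0.708, 0.707, -0.0]
contact_force: [1.6, -5.0, -1.7]
gripper_width: 0.004
grasp_force: 2.7
```

Run:
```python
from h import *
o=get_obs(); print(o["eef_pos"],o["contact_force"])
a=cams.read_camera("scene")[:,:,::-1][110:230,270:410]; b=cams.read_camera("side")[:,:,::-1][110:230,270:410]
cv2.imwrite("pics/push1.png",cv2.resize(np.hstack([a,b]),None,fx=2.8,fy=2.8))
```

```text
[ 0.50932223 -0.07433553  0.1065009 ] [ 1.56624586 -4.97194833 -1.73791177]
```

View pics/push1.png

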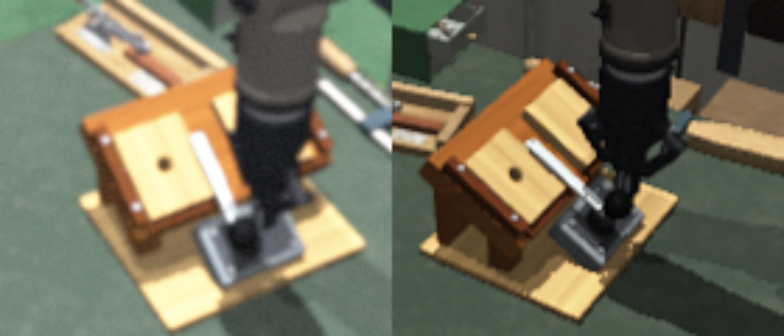

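Call:
arm_command --rows '[[[0,0,0.05,-0.03,0],[0,0,0.05,-0.03,0],[0,0,0.05,-0.03,0],[0,0,0.05,-0.03,0],[0,0,0.05,0,0],[0,0,0.05,0,0],[0,0,0.05,0,0],[0,0,0.03,0,0],[0,0,0,0,0],[0,0,0,0,0]]]'

```text
t: 4.0
eef_pos: [0.5112, -0.057, 0.1]
tool_rot: [0.004, 0.709, 0.705, -0.0]
contact_force: [6.5, -19.6, -2.8]
gripper_width: -0.001
grasp_force: 8.9
```

Call:
arm_command --rows '[[[0,0,0.04,0,0],[0,0,0.04,0,0],[0,0,0,0,0],[0,0,0,0,0],[0,0,0,0,0],[0,0,0,0,0],[0,0,0,0,0],[0,0,0,0,0],[0,0,0,0,0],[0,0,0,0,0]]]'

```text
t: 5.25
eef_pos: [0.5112, -0.0565, 0.1]
tool_rot: [0.006, 0.71, 0.704, -0.002]
contact_force: [6.8, -30.9, -5.8]
gripper_width: 0.001
grasp_force: 13.8
```

Run:
```python
from h import *
a=cams.read_camera("scene")[:,:,::-1][110:230,270:410]; b=cams.read_camera("side")[:,:,::-1][110:230,270:410]
cv2.imwrite("pics/push2.png",cv2.resize(np.hstack([a,b]),None,fx=2.8,fy=2.8))
```

```text
(no output)
```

View pics/push2.png

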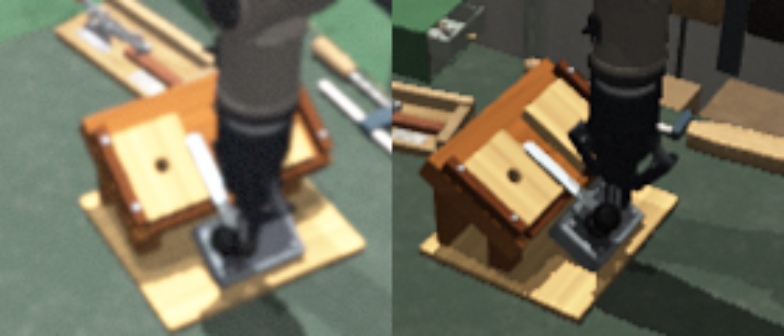

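Call:
arm_command --rows '[[[0,0,-0.2,0,0],[0,0,-0.2,0,0],[0,0,-0.2,0,0],[0,0,-0.2,0,0],[0,0,-0.2,0,0],[0,0,-0.25,0,0],[0,0,-0.25,0,0],[0,0,0,0.5,0],[0,0,0,0.8,0],[0,0,0,0.9,0]]]'

```text
t: 6.6
eef_pos: [0.5082, -0.136, 0.2322]
tool_rot: [-0.001, 0.707, 0.707, -0.0]
contact_force: [0.5, -0.8, -0.0]
gripper_width: 0.0
grasp_force: 0.0
```

Call:
arm_command --rows '[[[85,0,0,0.1,1],[85,0,0,0,1],[85,0.1,0.1,0,1],[85,0.1,0.2,0,1],[85,0.1,0.2,0,1],[85,0.1,0.2,0,1],[85,0.1,0.2,0,1],[85,0.1,0.2,0,1],[85,0.1,0.2,0,1],[85,0.1,0.1,0,1]]]'

```text
t: 7.85
eef_pos: [0.557, -0.0512, 0.2372]
tool_rot: [-0.0, 0.374, 0.927, 0.0]
contact_force: [0.8, -0.5, 0.4]
gripper_width: 0.995
grasp_force: 0.0
```

Call:
arm_command --rows '[[[85,0.1,0.1,0,1],[85,0.1,0.1,0,1],[85,0.1,0.1,0,1],[85,0.1,0.1,0,1],[85,0.1,0.1,0,1],[85,0.1,0.1,0,1],[85,0.1,0.1,0,1],[85,0.1,0,0,1],[85,0.1,0,0,1],[85,0,0,0,0.6]]]'

```text
t: 9.1
eef_pos: [0.6111, -0.0102, 0.237]
tool_rot: [-0.0, 0.001, 1.0, 0.0]
contact_force: [-0.4, -0.0, 0.5]
gripper_width: 0.995
grasp_force: 0.0
```

Run:
```python
from h import *
o=get_obs(); print(o["t"],o["eef_pos"],o["tool_rot"],o["q"]); p=cams.camera_params("wrist"); im=cams.read_camera("wrist")[:,:,::-1]
cv2.imwrite("pics/hole1.png",im); np.save("hole1.npy",p,allow_pickle=True)
cv2.imwrite("pics/hole1b.png",cv2.resize(im[40:300,150:480],None,fx=2.2,fy=2.2))
```

```text
9.1 [ 0.61111638 -0.01017706  0.23697531] [-2.14387865e-04  5.67967043e-04  9.99999799e-01  1.80562873e-04] [ 0.10203209  0.38060915 -0.24409361  1.69481816  0.10156104  1.07896619
  1.39632597]
```

View pics/hole1b.png

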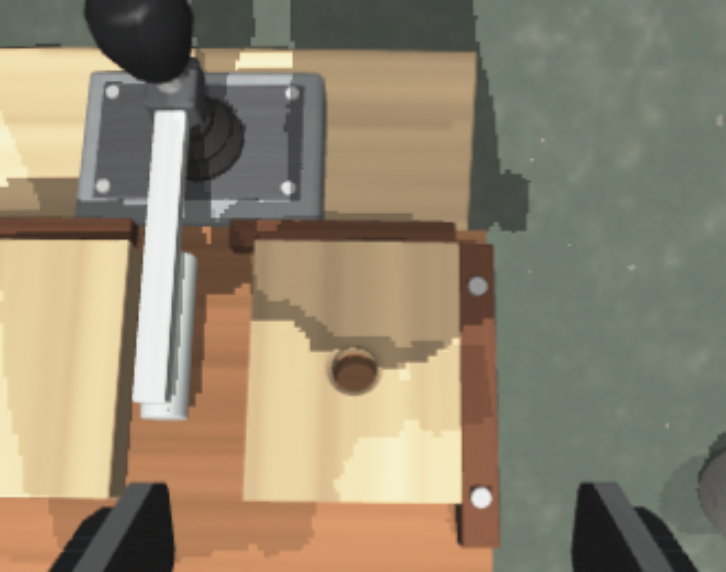

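Run:
```python
from h import *
from scipy.optimize import least_squares
c=np.load("hole1.npy",allow_pickle=True).item()
W=np.array([(255,240),(460,240),(462,502),(244,500),(355,371)])/2.2+[150,40]
c3=np.sqrt(3)/2
def pts(v):
    x,y,a=v; R=np.array([[np.cos(a),-np.sin(a),0],[np.sin(a),np.cos(a),0],[0,0,1]])
    L=np.array([[u*c3,w,u*.5] for u,w in((-.05,-.04),(-.05,.04),(.05,.04),(.05,-.04),(0,0))])
    return L@R.T+[x,y,.1276]
r=least_squares(lambda v:(proj(pts(v),c)-W).ravel(),[.62,-.014,0]); print(r.x,np.round(r.fun,1)); print(onz(W[4],c,.1276))
C={n:cams.camera_params(n) for n in("side","scene")}
for n,q in(("side",(326,270)),("scene",(261.3,267))): print(onz(q,C[n],.146))
```

```text
[ 0.62400761 -0.01669872 -0.0120638 ] [ 0.2  0.3 -0.7  1.2  0.2  0.2  0.2  0.2  0.1 -1.9]
[ 0.6256664  -0.01680413  0.1276    ]
[0.38637892 0.30335796 0.146     ]
[0.38731394 0.30062069 0.146     ]
```

Call:
arm_command --rows '[[[85,-0.7,0.3,0,0],[85,-0.7,0.4,0,0],[85,-0.5,0.5,0,0],[85,-0.4,0.6,0,0],[85,-0.4,0.7,0,0],[85,-0.3,0.7,0,0],[85,-0.3,0.7,0,0],[85,-0.23,0.7,0,0],[85,-0.2,0.59,0,0],[85,0,0,0,0]]]'

```text
t: 10.4
eef_pos: [0.3857, 0.3046, 0.2375]
tool_rot: [-0.0, -0.001, 1.0, 0.001]
contact_force: [-0.3, -0.6, 0.4]
gripper_width: 0.989
grasp_force: 0.0
```

Run:
```python
from h import *
o=get_obs(); print(o["t"],o["eef_pos"],o["tool_rot"]); c=cams.camera_params("wrist"); im=cams.read_camera("wrist")[:,:,::-1]
cv2.imwrite("pics/pin1.png",im); np.save("pin1.npy",c,allow_pickle=True)
print(proj([[.387,.301,.146],[.39,.301,.04],[.45,.296,.146]],c))
g=cv2.inRange(cv2.cvtColor(im,cv2.COLOR_BGR2HSV),(0,0,200),(179,40,255))
n,l,s,cc=cv2.connectedComponentsWithStats(g)
for i in range(1,n):
    if s[i,4]>60: print(s[i],cc[i],onz(cc[i],c,.146))
```

```text
10.4 [0.38567192 0.3046126  0.23753102] [-2.33298045e-04 -8.97522162e-04  9.99999189e-01  8.73375639e-04]
[[314.45657197 200.92386929]
 [315.60712442 170.83454182]
 [308.72096204 271.96766441]]
[373  34 107  24 717] [426.86471409  46.16039052] [0.27683843 0.37670372 0.146     ]
[480  53  22   9 123] [490.21138211  57.33333333] [0.28318223 0.42099081 0.146     ]
[503  57  20  10 131] [513.20610687  61.52671756] [0.28555127 0.43752291 0.146     ]
[502 141   7  19 116] [504.92241379 149.96551724] [0.34680408 0.44246113 0.146     ]
[472 154   7  19 104] [474.60576923 163.18269231] [0.35694162 0.42103587 0.146     ]
[561 184  24  50 514] [572.65175097 208.46498054] [0.39332417 0.50697373 0.146     ]
[551 241  18  28 283] [559.34275618 254.36042403] [0.43450749 0.50620868 0.146     ]
[  31  251   93   45 2134] [ 90.61668229 270.37675726] [0.44990765 0.11035523 0.146     ]
[ 20 266  32  52 360] [ 41.39722222 285.625     ] [0.46606405 0.06138099 0.146     ]
[294 267  26  22 458] [306.7510917  277.35152838] [0.45521783 0.29429427 0.146     ]
[298 297  11   9  85] [303.21176471 301.08235294] [0.47907547 0.29095271 0.146     ]
[  9 317  29   6  77] [ 16.96103896 318.83116883] [0.50272097 0.02622704 0.146     ]
[613 339  27  28 338] [627.86390533 354.39053254] [0.54615266 0.60659802 0.146     ]
[ 38 350  17  35 376] [ 44.19946809 362.82712766] [0.55481398 0.03690855 0.146     ]
[629 354  11  15  73] [634.91780822 362.43835616] [0.55700523 0.6181091  0.146     ]
[609 365  31  12 138] [624.52898551 370.76086957] [0.56741699 0.61061805 0.146     ]
```

View pics/pin1.png

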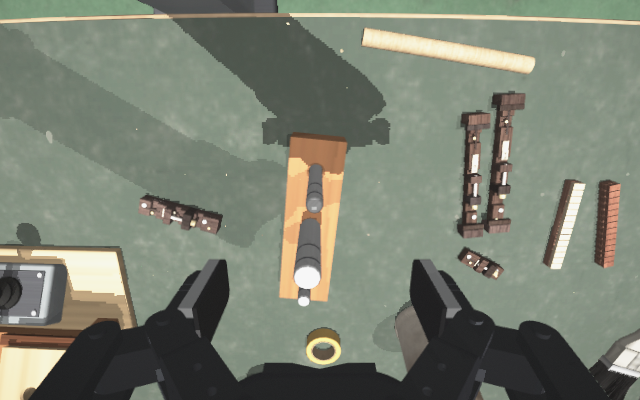

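Call:
arm_command --rows '[[[85,0.05,-0.06,-0.5,0],[85,0,0,-0.6,0],[85,0,0,-0.6,0],[85,0,0,-0.5,0],[85,0,0,-0.26,0],[0,0,0,0,0],[0,0,0,0,0],[0,0,0,0,0],[0,0,0,0,0],[0,0,0,0,0]]]' --newtons 40

```text
t: 11.7
eef_pos: [0.3905, 0.2992, 0.0905]
tool_rot: [0.001, 0.001, 1.0, 0.001]
contact_force: [-0.1, 1.3, 4.5]
gripper_width: 0.154
grasp_force: 39.1
```

Call:
arm_command --rows '[[[0,0,0,0.2,0],[0,0,0,0.3,0],[0,0,0,0.4,0],[0,0,0,0.5,0],[0,0,0,0.6,0],[0,0,0,0.6,0],[0,0,0,0.5,0],[0,0,0,0.2,0],[0,0,0,0,0],[0,0,0,0,0]]]'

```text
t: 12.95
eef_pos: [0.3894, 0.2974, 0.2864]
tool_rot: [-0.001, 0.001, 1.0, -0.001]
contact_force: [-0.9, -0.2, -0.4]
gripper_width: 0.155
grasp_force: 39.0
```

Run:
```python
from h import *
o=get_obs(); p=o["eef_pos"]; print(o["t"],p,o["grasp_force"])
a=cams.read_camera("side")[:,:,::-1]; b=cams.read_camera("scene")[:,:,::-1]
uv=proj([p],cams.camera_params("side"))[0].astype(int); ub=proj([p],cams.camera_params("scene"))[0].astype(int); print(uv,ub)
f=lambda i,u:cv2.resize(i[max(u[1]-50,0):u[1]+70,max(u[0]-60,0):u[0]+60],(390,390))
cv2.imwrite("pics/lift.png",np.hstack([f(a,uv),f(b,ub)]))
```

```text
12.95 [0.38941118 0.29744405 0.28635458] 39.029997205361724
[326 226] [254 230]
```

View pics/lift.png

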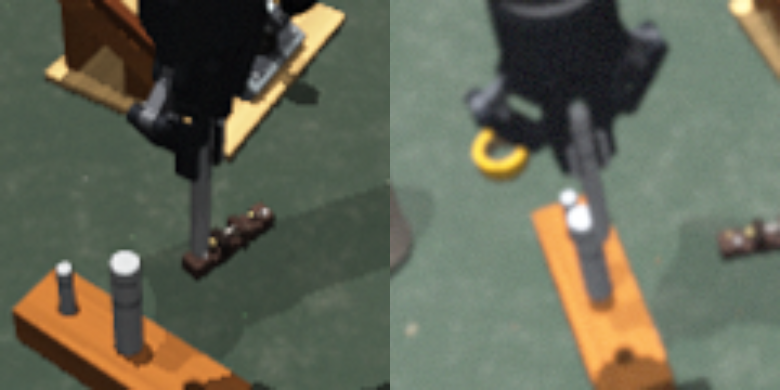

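Run:
```python
from h import *
C={n:cams.camera_params(n) for n in("side","scene")}
t=tri([((327.2,256),C["side"]),((258.3,272),C["scene"])]); p=get_obs()["eef_pos"]; print(t,t-p)
for n in C: print(n, proj([p+[0,0,-.0843]],C[n]))
```

```text
[0.36840319 0.31174576 0.19252516] [-0.02105446  0.01408711 -0.09386832]
side [[326.37624959 252.39609595]]
scene [[259.21179046 252.47170583]]
```

Call:
arm_command --rows '[[[0,0.2,-0.5,0,0],[0,0.2,-0.7,0,0],[0,0.3,-0.7,0,0],[0,0.3,-0.7,0,0],[0,0.4,-0.7,0,0],[0,0.5,-0.6,0,0],[0,0.7,-0.6,0,0],[0,0.7,-0.4,0,0],[0,0.5,-0.3,0,0],[0,0.12,-0.04,0,0]]]'

```text
t: 14.3
eef_pos: [0.6261, -0.0183, 0.2859]
tool_rot: [-0.001, 0.003, 1.0, -0.0]
contact_force: [-0.9, 0.6, -1.2]
gripper_width: 0.15
grasp_force: 39.1
```

Run:
```python
from h import *
o=get_obs(); p=o["eef_pos"]; print(o["t"],p,o["grasp_force"])
T=[p+[0,0,-.0843],[.6245,-.0168,.1276]]
ims=[]
for n in("side","scene","wrist"):
    c=cams.camera_params(n); im=cams.read_camera(n)[:,:,::-1].copy(); cv2.imwrite(f"pics/over_{n}.png",im); np.save(f"over_{n}.npy",c,allow_pickle=True)
    u=proj(T,c); print(n,np.round(u,1)); a=u[0].astype(int); r=45 if n!="wrist" else 65
    x0,y0=max(a[0]-r,0),max(a[1]-r,0); print(x0,y0,2*r)
    ims.append(cv2.resize(im[y0:y0+2*r,x0:x0+2*r],(390,390),interpolation=cv2.INTER_CUBIC) if n!="wrist" else None)
    if n=="wrist": w=im[y0:y0+2*r,x0:x0+2*r]
o=np.zeros((590,780,3),np.uint8); 
o[:290,:390]=ims[0][50:340]; o[:290,390:]=ims[1][50:340]; w=cv2.resize(w,None,fx=300/w.shape[0],fy=300/w.shape[0]); o[290:590,:min(w.shape[1],780)]=w[:300]
cv2.imwrite("pics/over.png",o)
```

```text
14.3 [ 0.62614068 -0.0182868   0.28586302] 39.06569380313158
side [[312.3 152.4]
 [312.8 172. ]]
267 107 90
scene [[327.5 149.2]
 [327.4 168.2]]
282 104 90
wrist [[316.4 203.7]
 [318.5 176. ]]
251 138 130
```

View pics/over.png

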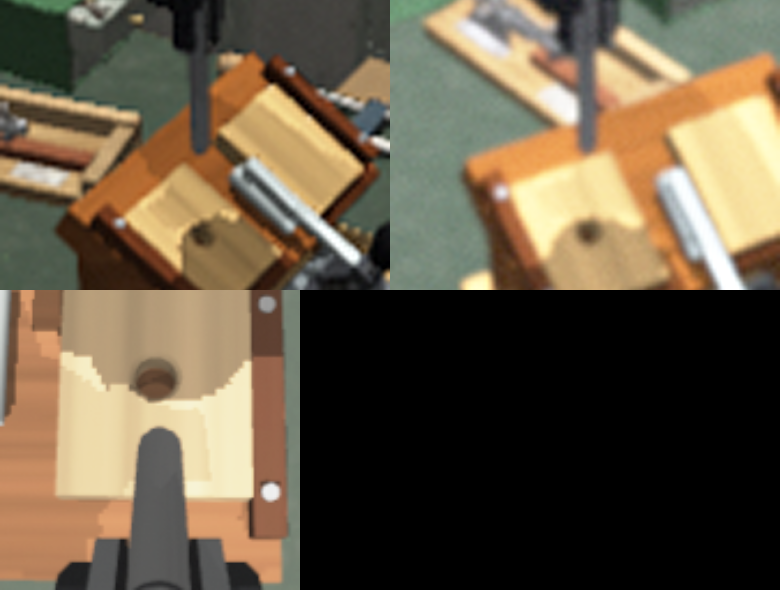

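Call:
arm_command --rows '[[[0,0,-0.02,-0.2,0],[0,0,0,-0.3,0],[0,0,0,-0.3,0],[0,0,0,-0.2,0],[0,0,0,-0.1,0],[0,0,0,-0.1,0],[0,0,0,-0.05,0],[0,0,0,-0.05,0],[0,0,0,0,0],[0,0,0,0,0]]]' --newtons 30

```text
t: 15.7
eef_pos: [0.6252, -0.0174, 0.2099]
tool_rot: [0.0, 0.001, 1.0, 0.0]
contact_force: [-1.1, -0.3, -0.7]
gripper_width: 0.146
grasp_force: 39.1
```

Call:
arm_command --rows '[[[0,0,-0.02,-0.03,0],[0,0,0,-0.03,0],[0,0,0,-0.03,0],[0,0,0,-0.02,0],[0,0,0,0,0],[0,0,0,0,0],[0,0,0,0,0],[0,0,0,0,0],[0,0,0,0,0],[0,0,0,0,0]]]' --newtons 25

```text
t: 16.95
eef_pos: [0.6252, -0.0186, 0.203]
tool_rot: [-0.0, 0.001, 1.0, -0.0]
contact_force: [-0.8, 0.5, -2.3]
gripper_width: 0.155
grasp_force: 39.1
```

Call:
arm_command --rows '[[[0,-0.04,0,-0.01,0],[0,-0.05,0,-0.01,0],[0,-0.05,0,-0.01,0],[0,-0.05,0,-0.01,0],[0,-0.05,0,-0.01,0],[0,-0.05,0,-0.01,0],[0,-0.05,0,-0.01,0],[0,-0.05,0,-0.01,0],[0,-0.03,0,0,0],[0,0,0,0,0]]]'

```text
t: 18.2
eef_pos: [0.6018, -0.0182, 0.2002]
tool_rot: [0.002, 0.001, 1.0, 0.0]
contact_force: [4.1, 0.8, 6.1]
gripper_width: 0.149
grasp_force: 40.1
```

```bash
cat > ax.py <<'E'
# pin axis seen from side/scene: steel-grey blob between hole and gripper, tilt found by line fit through dark grey pixels
from h import *
o=get_obs(); p=o["eef_pos"]; hole=np.array([.6245,-.0168,.1276]); N={}
for n in("side","scene"):
    c=cams.camera_params(n); im=cams.read_camera(n).astype(int)
    h,t=proj([hole,p],c); N[n]=[]
    for f in(.25,.4,.55,.7):
        q=h+(t-h)*f; v=int(round(q[1])); row=im[v,int(q[0])-14:int(q[0])+15]
        g=(row.max(1)-row.min(1)<28)&(row.max(1)<140)
        i=np.flatnonzero(g); i=i[np.abs(i-14)<14]; print(n,v,int(q[0])-14,''.join('#' if k else '.' for k in g),round(q[0],1))
print(o["t"],p,o["contact_force"])
E
python3 ax.py
```

```text
side 168 300 ..............####..........# 314.4
side 165 301 ..............###.......##... 315.4
side 163 302 .............####....##...### 316.3
side 160 303 .............######.#####.... 317.2
scene 165 314 ..............###............ 328.5
scene 163 315 .............###............. 329.1
scene 161 315 ..............##............. 329.7
scene 159 316 .............###............. 330.4
18.2 [ 0.60178179 -0.01816634  0.20016975] [4.07060713 0.76015685 6.11523763]
```

Call:
arm_command --rows '[[[0,-0.05,0,-0.01,0],[0,-0.05,0,-0.02,0],[0,-0.05,0,-0.02,0],[0,-0.05,0,-0.02,0],[0,-0.05,0,-0.02,0],[0,-0.05,0,-0.02,0],[0,-0.05,0,-0.03,0],[0,-0.05,0,-0.03,0],[0,0,0,0,0],[0,0,0,0,0]]]'

```text
t: 19.55
eef_pos: [0.577, -0.0179, 0.1894]
tool_rot: [0.001, 0.001, 1.0, 0.0]
contact_force: [2.2, 2.0, 5.6]
gripper_width: 0.149
grasp_force: 41.7
```

```bash
python3 ax.py
```

```text
side 169 302 .............####..........## 316.2
side 167 304 ............#####......###..# 318.1
side 166 306 ...........####.....###..###. 320.1
side 164 308 ..........#########..###..... 322.1
scene 167 315 ............####............. 329.5
scene 166 316 .............###............. 330.8
scene 165 318 ............###.............# 332.1
scene 164 319 ...........#####...........#. 333.4
19.55 [ 0.57702954 -0.01792879  0.18939854] [2.19024319 1.98268796 5.57919927]
```

Call:
arm_command --rows '[[[0,0.02,0,-0.04,0],[0,0.02,0,-0.04,0],[0,0.02,0,-0.04,0],[0,0.02,0,-0.03,0],[0,0.02,0,-0.03,0],[0,0.02,0,-0.04,0],[0,0.02,0,-0.03,0],[0,0.02,0,-0.03,0],[0,0,0,0,0],[0,0,0,0,0]]]'

```text
t: 20.9
eef_pos: [0.5866, -0.0181, 0.1722]
tool_rot: [0.001, 0.001, 1.0, 0.0]
contact_force: [4.2, 1.8, 5.3]
gripper_width: 0.15
grasp_force: 41.7
```

```bash
python3 ax.py
```

```text
side 170 301 .............####............ 315.5
side 169 303 ............####..........### 317.1
side 168 304 ............####........###.. 318.6
side 167 306 ..........####...##..###..### 320.2
scene 167 315 ............#####............ 329.1
scene 167 316 ...........#####............. 330.1
scene 166 317 ...........#####............. 331.2
scene 166 318 ..........#####.............. 332.2
20.9 [ 0.58656819 -0.01812275  0.17218127] [4.21441528 1.83945878 5.25104269]
```

Call:
arm_command --rows '[[[0,0.02,0,-0.03,0],[0,0.02,0,-0.04,0],[0,0.02,0,-0.03,0],[0,0.02,0,-0.04,0],[0,0.02,0,-0.03,0],[0,0.02,0,-0.03,0],[0,0.01,0,-0.02,0],[0,0,0,0,0],[0,0,0,0,0],[0,0,0,0,0]]]'

```text
t: 22.25
eef_pos: [0.5939, -0.0182, 0.1599]
tool_rot: [0.001, 0.001, 1.0, 0.0]
contact_force: [-0.8, 1.5, 15.4]
gripper_width: 0.149
grasp_force: 42.6
```

Call:
arm_command --rows '[[[0,0.01,0,-0.03,0],[0,0.01,0,-0.03,0],[0,0.01,0,0,0],[0,0,0,0,0],[0,0,0,0,0],[0,0,0,0,0],[0,0,0,0,0],[0,0,0,0,0],[0,0,0,0,0],[0,0,0,0,0]]]'

```text
t: 23.5
eef_pos: [0.594, -0.0181, 0.1593]
tool_rot: [-0.001, 0.001, 1.0, -0.0]
contact_force: [-16.3, 1.2, 41.6]
gripper_width: 0.154
grasp_force: 45.5
```

Call:
arm_command --rows '[[[0,-0.02,0,0.03,0],[0,-0.01,0,0.02,0],[45,0,0,0,0],[45,0,0,0,0],[45,0,0,0,0],[45,0,0,0.1,0],[45,0,0,0.3,0],[45,0,0,0.5,0],[45,0,0,0.6,0],[45,0,0,0.6,0]]]'

```text
t: 24.75
eef_pos: [0.5935, -0.0185, 0.2861]
tool_rot: [0.001, 0.001, 1.0, 0.0]
contact_force: [0.7, -0.3, 0.2]
gripper_width: 0.525
grasp_force: 0.0
```

Run:
```python
from h import *
print(get_obs()["eef_pos"])
c=cams.camera_params("wrist"); im=cams.read_camera("wrist")[:,:,::-1]; cv2.imwrite("pics/end_w.png",im)
n=np.array([-.5,0,.866]); H=np.array([.6245,-.0168,.1276])
for nm in("side","scene"):
    k=cams.camera_params(nm); a=cams.read_camera(nm).astype(int); cv2.imwrite(f"pics/end_{nm}.png",a[:,:,::-1].astype(np.uint8))
    e=proj([H,H+.096*n],k); print(nm,np.round(e,1))
    b=(a.max(2)-a.min(2)<25)
    x,y=e[1].astype(int)
    for v in range(y-8,y+9): print(v,x-12,' '.join('%3d'%(a[v,u].mean()) if b[v,u] else ' . ' for u in range(x-12,x+10)))
```

```text
[ 0.59347392 -0.0185305   0.28614026]
side [[312.8 172. ]
 [326.1 155.1]]
147 314  .   .   .   .   .   .   .   .   .   .   .   .   .   .   .   .   .   .   .   .   .   . 
148 314  .   .   .   .   .   .   .   .   .   .   .   .   .   .   .   .   .   .   .   .   .   . 
149 314  .   .   .   .   .   .   .   .   .   .   .   .   .   .   .   .   .   .   .   .   .   . 
150 314  .   .   .   .   .   .   .   .   .   .   .   .   .   .   .   .   .   .   .   .   .   . 
151 314  .   .   .   .   .   .   .   .   .   .   .   .   .   .   .   .   .   .   .   .   .   . 
152 314  .   .   .   .   .   .   .   .   .   .   .   .   .   .   .   .   .   .   .   .   .   . 
153 314  .   .   .   .   .   .   .   .   .   .   .   .   .   .   .   .   .   .   .   .   .   . 
154 314  .   .   .   .   .   .   .   .   .   .   .   .   .   .   .   .   .   .   .   .   .   . 
155 314  .   .   .   .   .   .   .   .   .   .  156 208  .   .   .   .   .   .   .   .   .   . 
156 314  .   .   .   .   .   .   .   .  110 115 177 220 213  .   .   .   .   .   .   .   .   . 
157 314  .   .   .   .   .   .   .  168 181 108 130 189 218 215  .
[... 1573 characters left out ...]
   .   .   .   .   .   .  178
159 323  .   .   .   .   .   .   .   .   .   .   .   .   .   .   .   .   .   .   .   .   .  155
160 323  .   .   .   .   .   .   .   .   .   .   .   .   .   .   .   .   .   .   .   .   .  133
161 323  .   .   .   .   .   .   .   .   .   .   .   .   .   .  164 164 161  .   .   .   .   . 
162 323  .   .   .   .   .   .   .   .   .   .   .   .   .  150 158 167 166  .   .   .   .   . 
163 323  .   .   .   .   .   .   .   .   .   .   .   .  119 117 138 155 157  .   .   .   .   . 
164 323  .   .   .   .   .   .   .   .   .   .   .  112  95  98 120 139  .   .   .   .   .   . 
165 323  .   .   .   .   .   .   .   .   .  124 107  89  88 104  .   .   .   .   .   .   .   .
```

Run:
```python
from h import *
c=cams.camera_params("wrist"); S=cams.camera_params("side"); Q=cams.camera_params("scene"); H=np.array([.6245,-.0168,.1276])
for L in(.096,.110,.120):
  for t in(0,3,6):
    a=np.radians(30+t); P=H+L*np.array([-np.sin(a),0,np.cos(a)]); print(L,t,*[np.round(proj([P],k)[0],1) for k in(c,S,Q)])
print(proj([H],c))
im=cv2.imread("pics/end_w.png").astype(int)
m=((im.max(2)-im.min(2)<22)&(im.mean(2)<235)).astype(np.uint8)
for v in range(96,190,4): print(v,''.join('%d'%min(9,im[v,u].mean()//26) if m[v,u] else '.' for u in range(285,352)))
```

```text
0.096 0 [321.5 181.1] [326.1 155.1] [335.8 157. ]
0.096 3 [321.5 174.3] [327.3 156.2] [336.5 158.6]
0.096 6 [321.5 167.6] [328.5 157.4] [337.3 160.2]
0.11 0 [321.7 176.2] [328.2 152.4] [337.1 155.2]
0.11 3 [321.6 167.9] [329.6 153.8] [338.  157.1]
0.11 6 [321.6 159.8] [331.  155.2] [338.9 158.9]
0.12 0 [321.8 172.2] [329.7 150.5] [338.1 153.9]
0.12 3 [321.7 162.8] [331.3 152. ] [339.1 156. ]
0.12 6 [321.7 153.7] [332.8 153.5] [340. 158.]
[[320.95834715 203.74634864]]
96 4432222345543234444443.............................................
100 44322223455432344444433............................................
104 44432222222222344444433............................................
108 44432222222222344444433............................................
112 44432222222222344444433............................................
116 44432222222222344444433............................................
120 4444322222222344444443.............................................
124 2223322222222344444443.............................................
128 2222222222222234444443...........................
[... 398 characters left out ...]
....................................................
156 ................................2333322............................
160 ...........................4455555555556654........................
164 ..........................345555555556655554.......................
168 ..........................344555566655555554.......................
172 ..........................333344455544444444.......................
176 ...........................23344444444444333.......................
180 ...........................33344333233344444.......................
184 ...........................3334444444444444........................
188 ............................233444444444333........................
```

```bash
python3 -c "
from station import job; print(job.hand_in())"
```

```text
the job is handed in; nothing more can be done
None
```

The job is handed in, about 25 s into the 67 s allowed: I pushed the stick fully left, held it for over a second so the plate met its stop, then released it, and pushed the long plain pin in until it bottomed at about 44 mm and let go; it now leans about 6° down-slope, which I put down to play in the 18 mm hole.

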